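# Unlatch the hold-down arm and hold it up off its ball

### The job

On the bonding stage, pull the yellow spring latch of the blue hold-down arm fully sideways to unlock the arm from its ball mount while the arm is still down, then lift the arm so that its coupler is about 9 cm above the ball, and finish still holding it up steadily there with the gripper. Leave the circuit board in its nest and everything else on the bench where it is.

Things in the scene. Friction and masses are not known exactly. Their poses are not given: they have to be found in the camera images.
- stage: The fixed bonding stage: an aluminium base plate 270 (x) by 120 (y) by 12 mm on the table, origin at the centre of its underside, z up. Its -x end carries the ball mount (point ball), its +x end two grey hinge cheeks 74 mm high. The hinge axis of the hold-down arm runs along the stage's y axis through the stage point x = +110, y = 0, z = 62 mm. Place and yaw vary.
- ball (a point): Centre of the fixed steel ball (24 mm diameter) on the stage, at stage x = -100, y = 0, z = 44 mm. A 32 mm wide collar sits just beneath the ball; the latch's bolt hooks under this collar.
- hold_arm: The blue hold-down arm (the tongue), about 300 to 500 g, hinged at its far end; origin on the hinge axis, its axes parallel to the stage's when down. It runs 234 mm along its own -x to a 48 mm square coupler head covering the ball; the head's flat top is 66 mm above the table when down. It hinges upward about its own +y axis, from 0 (down, seated on the ball) to at most 0.9 rad, turns freely and falls back if let go. While the latch is shut the arm cannot be lifted.
- coupler_seat (a point): Point of the hold-down arm at the centre of its coupler socket, 210 mm from the hinge axis along the arm's -x and 18 mm under it. It lies at the ball's centre when the arm is down and rises with the arm.
- latch (a joint): Travel of the yellow latch in m, sliding on top of the coupler along the arm's +y (stage's +y, the arm's side on which a steel leg runs down): 0 = shut, 0.016 = fully open against its stop; the bolt is clear of the collar from 0.010 on. A spring pulls it shut: 3 N at 0, 8 N fully open, so it must be kept pulled while the arm starts up. The latch rides on the arm, so lifting the pulled latch lifts the arm (about 3 to 4 N).
- latch_tab (a point): Grip point on the latch's upright yellow tab. The tab is 24 mm (along the arm's x) by 12 mm (along its y) and stands 42 mm high on the slide plate, with a cap 24 by 20 by 6 mm on top. With the latch shut and arm down this point lies straight over the ball, 100 mm above the table: 24 mm above the slide plate, 17 mm under the cap's underside. The slide plate's top is 76 mm above the table, and the cap's top 123 mm.
- board: Loose green circuit board 80 by 66 by 3 mm lying in its nest on the stage under the arm; origin at the centre of its underside. Leave alone.
- tweezers: Black tweezers, 135 mm long and 8 mm high, lying beside the stage; origin near mid-length on the table. Leave alone.
- chip_tray: Black divided tray 90 by 60 by 14 mm beside the stage; origin at the centre of its underside. Leave alone.
- wire_spool: White spool of brass-coloured wire, 48 mm wide, 26 mm high, on its side flange; origin at the centre of its underside. Leave alone.
- flux_jar: Amber jar with black cap, 48 mm wide, 55 mm high; origin at the centre of its underside. Leave alone.
- driver: Screwdriver with orange handle, 160 mm long, lying on the table; origin near its middle. Leave alone.
- dish: Glass dish 90 mm wide, 18 mm high; origin at the centre of its underside. Leave alone.

How it is judged:
On the way:
1. the latch is pulled open by at least 12 mm while the arm is still down on the ball (value of joint latch above 0.012 m and z of coupler_seat in the frame of stage below 0.049 m), for 0.2 s.
At the end, for the whole second after the job is handed in: The coupler's seat is 70 to 110 mm above its place on the ball, the gripper's fingers hold the arm or its latch (contact over 1 N) and the arm is at rest (under 0.1 rad/s) (z of coupler_seat in the frame of stage between 0.114 and 0.154 m and contact force between the fingers and hold_arm above 1 N and angular speed of hold_arm below 0.1 rad/s); the arm keeps its last pose, push and grip.
It fails at once if the circuit board is moved more than 10 mm (distance of board from where it was at the start of the episode above 0.01 m).
It fails at once if another thing on the bench is moved more than 20 mm (distance of any of tweezers, chip_tray, wire_spool, flux_jar, driver, dish from where it was at the start of the episode above 0.02 m).
It also fails if it takes over 35 s, if anything falls off the work surface, if the arm or the gripper's body presses on something with over 40 N, if the wrist force passes 120 N, or if a joint passes its speed limit or range.

### The arm

A 6-joint arm with a two-finger parallel gripper is mounted at the origin on the work surface. World frame = base frame: x ahead of the robot, y to its left, z up, the work surface at z = 0. Lengths are in m, angles in rad, forces in N, time in s.
With the tool pointing down it reaches from about 0.425 to 0.95 m from the base axis. Payload 3.5 kg.
Tool frame: the origin (TCP) lies midway between the tips of the shut fingers; the grasp point (between the pads) lies ctrl.grasp_offset behind it (ctrl.grasp_offset is the distance from the TCP to the grasp point, in m); x points along the fingers, y is the direction in which the jaws open and shut, and the axes are right-handed (so a half turn about x gives the same grasp; the last joint's range is limited). The gripper opens to 85 mm and grips with 20 to 120 N. Pads are 22 mm wide; open, the fingers measure 114 mm over their backs; the gripper's body (76 mm by 85 mm) begins 54 mm behind the grasp point. The pads swing forward as they close: fully open they stand 13 mm farther back than shut.
Start: joints at [1.138, 0.286, 1.577, -0, 1.279, -0.15], TCP at [0.188, 0.648, 0.231] pointing down, gripper open.
Joint ranges: [-2.77, 2.77], [-0.9, 2.22], [0.21, 2.48], [-1.53, 4.67], [0.24, 2.81], [-2.84, 2.84]. Speed limits (rad/s): [2.79, 2.79, 3.14, 3.14, 3.14, 3.14].

### API

Orientations are given as a unit quaternion [x, y, z, w].
In Python, from plant import readout, read_camera, sign_off, ctrl gives the robot as it stands.
- The arm moves only by the tool drive_tool, never from a script. Its argument "steps" is a list of rows, each a list of 5 numbers: the shift along the tool's x, y, z in cm, then the turn about the tool's x in degrees, then the opening, from 0 (shut) to 1 (fully open). A call has 1 to 10 rows; each row shifts and turns the commanded pose from where the row before left it, along the tool's axes as they then stand; what a row does not reach is not made up. A row lasts 1/10 s, in which the tool goes at most 50 mm and 8.59 degrees, less where a joint would pass 70% of its speed; a pose out of reach is approached as far as the arm can. A call is refused whole if a number of a shift passes 5 or a number of a turn 8.59, either way. A call with a gripper value outside its range is refused whole. The fingers move at their own pace and stop on an object; "force" is the grip in N (left out, the last holds). Time passes only in rows, so rows that do not move let the fingers close. It gives the time, the measured TCP pose, the force and the opening at its end, in the units of the state.
- readout.get_state(): the state, without advancing time (a new reading comes with each control period).
- read_camera(name): name is "scene" or "top" or "wrist"; returns a dict with "frame" (400x640x3 uint8, red, green, blue), "vertical_fov" (degrees; the focal length in pixels is half the picture's height over the tangent of half this angle, whatever the lens; pixels are square), "cx", "cy" (the principal point, pixels), "eye" and "orientation" of the camera in the world. Camera axes: x right, y up, looking along -z (the intrinsics and any distortion apply to the point x, -y, -z); pixel columns grow to the right and rows downward; lengths in m; the calibration is good to about 2 mm. A picture is of the moment at which its call begins. There is no depth.
- sign_off(): hands the job in, once; it reports no verdict.
The state is a dict: "time": time; "qpos": joint angles; "dq": joint speeds; "joint_efforts": joint torques, N m; "eef_pos": TCP position; "tcp_rot": TCP orientation; "contact_force": force on the tool from outside, world axes, zero at the start; "wrist_torque": the same for the moment, N m; "opening": opening from 0.0 (shut) to 1.0 (fully open).
Only numpy, scipy, OpenCV 4.12 (cv2) and the standard library are available. Lean on these libraries where they do the work, as an engineer would, in place of code of your own. Each camera call takes 0.05 s, during which the arm holds its last target. There are 200 camera calls.

## Working session

There is one attempt and no reset: what is moved stays moved. The work goes in short steps, Python scripts to look and compute and a tool call to move; the robot and the scene stay as the last step left them, time stands still between calls to the robot, and variables do not carry over. Pictures are saved under pics/ and viewed, about 8 in all and at most 12, crops included, and the job is handed in when it is done.

Besides the shell and the picture viewer there is one more tool, called after "Call:" in YAML: its name, and indented under it one key for each argument. drive_tool: Moves the arm, as the interface text tells. Its arguments: {"type":"object","properties":{"steps":{"type":"array","items":{"type":"array","items":{"type":"number"}}},"force":{"type":"number"}},"required":["steps"]}

```bash
mkdir -p pics; ls; python3 - <<'E'
from plant import readout, read_camera, ctrl
import cv2,pickle
s=readout.get_state(); print(s, ctrl.grasp_offset)
d={}
for n in("scene","top","wrist"):
    c=read_camera(n); d[n]=c; cv2.imwrite(f'pics/{n}0.png',c['frame'][...,::-1]); print(n,{k:v for k,v in c.items() if k!='frame'})
pickle.dump(d,open('c0.pkl','wb'))
E
```

```text
pics
{'time': 0.0, 'qpos': array([ 1.13798813e+00,  2.87183276e-01,  1.57818293e+00, -4.59344452e-05,
        1.27858564e+00, -1.49986752e-01]), 'dq': array([-0.00022849,  0.00088269,  0.00026212,  0.00066742,  0.00042935,
       -0.00111985]), 'joint_efforts': array([-3.13155106e-04, -4.05996358e+01, -2.92613804e+01, -1.73306858e-04,
        5.98330764e-03, -1.51523466e-06]), 'eef_pos': array([0.18806426, 0.6475873 , 0.22993222]), 'tcp_rot': array([ 0.09885143,  0.70027346, -0.10045824,  0.69982399]), 'contact_force': array([0.27332586, 0.61765106, 0.11716034]), 'wrist_torque': array([-0.01440438,  0.0026671 , -0.04431832]), 'opening': 1.0028010856886065} 0.0187
scene {'vertical_fov': 53.0530392176513, 'cx': 325.0519661302349, 'cy': 202.31990317122472, 'eye': array([1.18608278, 0.33893147, 0.83145371]), 'orientation': array([0.20119113, 0.32665714, 0.78448299, 0.48724089])}
top {'vertical_fov': 44.42239040199782, 'cx': 326.47141269055726, 'cy': 194.45932736679381, 'eye': array([0.29483235, 0.00372138, 1.71199534]), 'orientation': array([ 0.05445058, -0.05564921, -0.69709627,  0.71273774])}
wrist {'vertical_fov': 61.31969047078498, 'cx': 318.8836535335858, 'cy': 198.69807200867103, 'eye': array([0.12302857, 0.66855842, 0.37240623]), 'orientation': array([-0.10862031, -0.08057692,  0.59512626,  0.79217026])}
```

View pics/scene0.png

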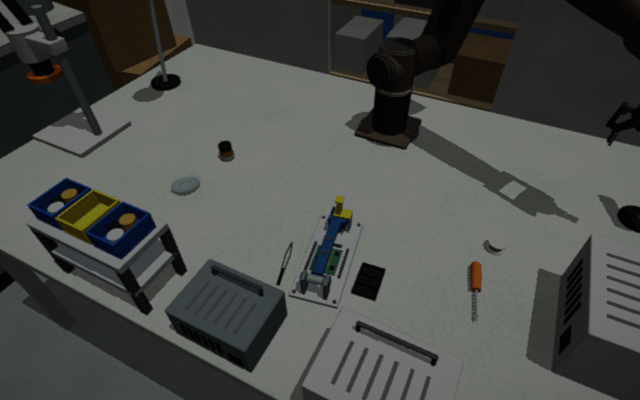

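View pics/top0.png

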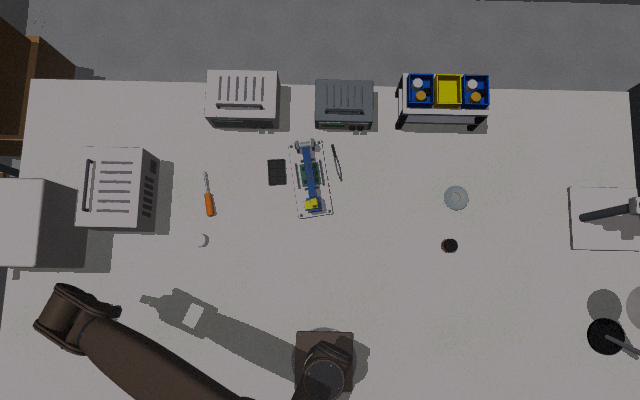

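The scene view shows the stage at about (325,260) with the yellow latch at (340,205). In the top view the stage spans (290–332, 139–217): ball end and latch at (313,204), hinge at (306,146).

```bash
cat > h.py <<'E'
import numpy as np, cv2
from scipy.spatial.transform import Rotation as R
def f(c): return c['frame'].shape[0]/2/np.tan(np.radians(c['vertical_fov'])/2)
def ray(c,uv):
    d=np.array([(uv[0]-c['cx'])/f(c),-(uv[1]-c['cy'])/f(c),-1]); return R.from_quat(c['orientation']).apply(d)
def plane(c,uv,z):
    d=ray(c,uv); e=c['eye']; return e+d*(z-e[2])/d[2]
def proj(c,p):
    q=R.from_quat(c['orientation']).inv().apply(np.asarray(p)-c['eye']); return np.array([c['cx']-f(c)*q[0]/q[2], c['cy']+f(c)*q[1]/q[2]])
def mask(c,lo,hi,box):
    m=cv2.inRange(cv2.cvtColor(c['frame'],cv2.COLOR_RGB2HSV),lo,hi); k=np.zeros_like(m); x0,y0,x1,y1=box; k[y0:y1,x0:x1]=m[y0:y1,x0:x1]; return k
E
python3 - <<'E'
import pickle; from h import *
d=pickle.load(open('c0.pkl','rb'))
for n,b,s in(("top",(270,125,360,225),6),("scene",(270,185,400,315),5)):
    c=d[n]; x0,y0,x1,y1=b
    cv2.imwrite(f'pics/{n}_crop.png',cv2.resize(c['frame'][y0:y1,x0:x1,::-1],None,fx=s,fy=s,interpolation=cv2.INTER_CUBIC))
    for nm,lo,hi in(("yellow",(22,120,80),(35,255,255)),("blue",(100,120,40),(125,255,255))):
        m=mask(c,lo,hi,b); p=np.argwhere(m)[:,::-1]; print(n,nm,len(p),p.mean(0),p.min(0),p.max(0),cv2.minAreaRect(p.astype(np.float32)))
c=d['top']; m=mask(c,(0,0,140),(180,60,255),(270,125,360,225))
E
```

```text
top yellow 107 [311.12149533 203.55140187] [304 198] [317 209] ((310.59619140625, 203.48077392578125), (9.413575172424316, 13.139781951904297), 78.69007110595703)
top blue 376 [309.5        176.19680851] [302 147] [321 211] ((311.42254638671875, 178.71253967285156), (64.37785339355469, 13.133342742919922), 84.38241577148438)
scene yellow 143 [343.11188811 208.61538462] [334 196] [351 217] ((343.07647705078125, 206.505859375), (16.949928283691406, 20.784751892089844), 4.398705005645752)
scene blue 619 [327.18739903 243.70436187] [312 207] [346 273] ((327.4794006347656, 241.04641723632812), (17.565488815307617, 67.52052307128906), 23.96249008178711)
```

```bash
python3 -c "
import cv2,numpy as np
a=cv2.imread('pics/top_crop.png');b=cv2.imread('pics/scene_crop.png')
b=cv2.resize(b,(600,600))
a=cv2.resize(a,(540,600))[:, 60:260+200]
b=b[:, :400]
cv2.imwrite('pics/both.png',np.hstack([a,b]))"
```

```text
(no output)
```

View pics/both.png

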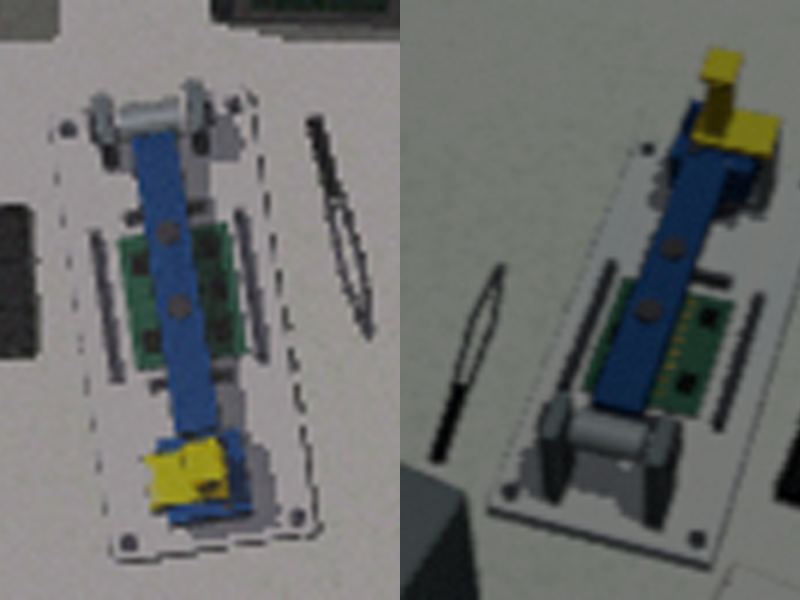

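```bash
python3 - <<'E'
import pickle; from h import *
d=pickle.load(open('c0.pkl','rb')); c=d['top']; s=d['scene']
T=lambda x,y:(270+(x+60+.5)/6-.5,125+(y+.5)/6-.5)
S=lambda x,y:(270+(x-400+.5)/4.615-.5,185+(y+.5)/4.615-.5)
h=np.array([plane(c,T(*p),.012) for p in((68,128),(232,103),(297,517),(128,542))]); print(h)
ctr=h.mean(0); ax=(h[0]+h[1]-h[2]-h[3])[:2]; yaw=np.arctan2(ax[1],ax[0]); print('top: ctr',ctr,'yaw',yaw, 'sizes',np.linalg.norm(h[0]-h[3]),np.linalg.norm(h[0]-h[1]),np.linalg.norm(h[1]-h[2]))
hs=np.array([plane(s,S(*p),.012) for p in((647,148),(510,491),(697,538))]); print(hs)
ax2=(hs[2]-hs[1]); print('scene yaw from short side',np.arctan2(ax2[1],ax2[0])+np.pi/2, np.arctan2(*(hs[1]-hs[0])[1::-1]))
print('scene ctr',(hs[0]+hs[2])/2)
ball=ctr[:2]+R.from_euler('z',yaw).apply([-.1,0,0])[:2]; print('ball',ball,'reach',np.linalg.norm(ball))
print('cap top',plane(c,T(208,458),.123),plane(s,S(724,66),.123))
# triangulate cap
o1,d1,o2,d2=c['eye'],ray(c,T(208,458)),s['eye'],ray(s,S(724,66))
t=np.linalg.lstsq(np.c_[d1,-d2],o2-o1,rcond=None)[0]; print(o1+d1*t[0],o2+d2*t[1])
E
```

```text
[[ 0.7344126   0.13444686  0.012     ]
 [ 0.75194289  0.03732843  0.012     ]
 [ 0.50456314 -0.00661322  0.012     ]
 [ 0.48772778  0.09135123  0.012     ]]
top: ctr [0.6196616  0.06412833 0.012     ] yaw 0.17437660558167883 sizes 0.25042090490864355 0.09868789334998333 0.2512520891143917
[[ 0.50321496 -0.00810627  0.012     ]
 [ 0.750025    0.03659541  0.012     ]
 [ 0.73224176  0.13456496  0.012     ]]
scene yaw from short side 3.321155621169159 0.1791754290148116
scene ctr [0.61772836 0.06322934 0.012     ]
ball [0.52117811 0.0467789 ] reach 0.5232732478060477
cap top [0.52222375 0.04334147 0.123     ] [0.5221416  0.04925042 0.123     ]
[0.52246418 0.04338336 0.12131993] [0.52041122 0.04849545 0.12115361]
```

The holes measure 250 × 98.5 mm, so the stage pose agrees across both views. The ball is at about (0.520, 0.046), yaw about 0.176, and the cap triangulates at z = 0.121 where 0.123 is expected. Next I work out the approach.

```bash
cat > plan.py <<'E'
import sys; from h import *
from plant import readout
BALL=np.array([.5203,.0465]); YAW=.176
s=readout.get_state(); M=R.from_quat(s['tcp_rot']).as_matrix(); p=s['eef_pos']
print('t',s['time'],'tcp',p.round(4),'F',s['contact_force'].round(2),'op',s['opening'])
yd=np.array([-np.sin(YAW),np.cos(YAW),0]); 
if M[:,1]@yd<0: yd=-yd
turn=np.degrees(np.arctan2(yd@M[:,2],yd@M[:,1]))
print('tool x',M[:,0].round(3),'y',M[:,1].round(3),'turn deg',turn, 'y is stage',"+y" if yd[1]>0 else "-y")
M2=M@R.from_euler('x',turn,degrees=True).as_matrix()
for z in (.24,.16,.082):
    print('z',z,'shift cm in turned axes',(M2.T@(np.r_[BALL,z]-p)*100).round(2))
E
python3 plan.py
```

```text
t 0.15 tcp [0.1881 0.6477 0.2302] F [ 0.38  0.39 -0.33] op 1.0000226242259567
tool x [-0.001 -0.002 -1.   ] y [ 0.279  0.96  -0.002] turn deg -26.28712165615359 y is stage +y
z 0.24 shift cm in turned axes [ -0.9  -65.01  22.18]
z 0.16 shift cm in turned axes [  7.1  -65.    22.19]
z 0.082 shift cm in turned axes [ 14.9  -64.99  22.19]
```

Call:
drive_tool:
  steps:
    - [-0.3,0,0,-6.6,0.8]
    - [-0.3,0,0,-6.6,0.6]
    - [-0.3,0,0,-6.6,0.6]
    - [0,0,0,-6.5,0.6]
    - [0,-3,1,0,0.6]
    - [0,-3,1,0,0.6]
    - [0,-3,1,0,0.6]
    - [0,-3,1,0,0.6]
    - [0,-3,1,0,0.6]
    - [0,-3,1,0,0.6]
  force: 30

```text
time: 1.15
eef_pos: [0.2792, 0.4801, 0.2399]
tcp_rot: [-0.062, 0.704, 0.062, 0.704]
contact_force: [0.1, 0.0, -0.6]
opening: 0.597
```

Call:
drive_tool:
  steps:
    - [0,-3,1,0,0.6]
    - [0,-3,1,0,0.6]
    - [0,-3,1,0,0.6]
    - [0,-3,1,0,0.6]
    - [0,-3,1,0,0.6]
    - [0,-3,1,0,0.6]
    - [0,-3,1,0,0.6]
    - [0,-3,1,0,0.6]
    - [0,-3,1,0,0.6]
    - [0,-3,1,0,0.6]

```text
time: 2.15
eef_pos: [0.4302, 0.2024, 0.2401]
tcp_rot: [-0.062, 0.704, 0.062, 0.704]
contact_force: [0.7, 0.3, -0.1]
opening: 0.594
```

```bash
python3 plan.py
```

```text
t 2.15 tcp [0.4302 0.2024 0.2401] F [ 0.7   0.29 -0.13] op 0.5935911809714588
tool x [-0. -0. -1.] y [-0.175  0.985  0.   ] turn deg 0.01352758841313216 y is stage +y
z 0.24 shift cm in turned axes [ 1.000e-02 -1.693e+01  6.140e+00]
z 0.16 shift cm in turned axes [  8.01 -16.93   6.14]
z 0.082 shift cm in turned axes [ 15.81 -16.93   6.14]
```

Call:
drive_tool:
  steps:
    - [0,-3,1,0,0.6]
    - [0,-3,1,0,0.6]
    - [0,-3,1,0,0.6]
    - [0,-3,1,0,0.6]
    - [0,-3,1,0,0.6]
    - [0,-1.9,1.1,0,0.6]
    - [2,0,0,0,0.6]
    - [2,0,0,0,0.6]
    - [0,0,0,0,0.6]

```text
time: 3.05
eef_pos: [0.5175, 0.0479, 0.1967]
tcp_rot: [-0.062, 0.707, 0.063, 0.702]
contact_force: [-0.7, -0.0, 0.6]
opening: 0.599
```

```bash
python3 plan.py; python3 - <<'E'
from h import *; from plant import read_camera,readout
import pickle
d={n:read_camera(n) for n in('wrist','scene')}; pickle.dump(d,open('c1.pkl','wb'))
c=d['wrist']; im=c['frame'][...,::-1].copy()
p=[.5203,.0465]
for q in((*p,.123),(*p,.1)): print(proj(c,q))
s=cv2.resize(d['scene']['frame'][120:280,260:420,::-1],(400,400),interpolation=cv2.INTER_CUBIC)
cv2.imwrite('pics/a1.png',np.hstack([im[:,120:520],s]))
m=mask(c,(22,120,80),(35,255,255),(0,0,640,400)); q=np.argwhere(m)[:,::-1]; print(len(q),q.min(0),q.max(0))
E
```

```text
t 3.05 tcp [0.5175 0.0479 0.1967] F [-0.68 -0.04  0.64] op 0.5987554194390061
tool x [-0.007  0.001 -1.   ] y [-0.175  0.985  0.002] turn deg -0.021206996037296904 y is stage +y
z 0.24 shift cm in turned axes [-4.33 -0.18  0.23]
z 0.16 shift cm in turned axes [ 3.67 -0.2   0.28]
z 0.082 shift cm in turned axes [11.47 -0.21  0.33]
[313.28292889 213.61404303]
[313.68908102 204.13179142]
1968 [299 180] [354 231]
```

View pics/a1.png

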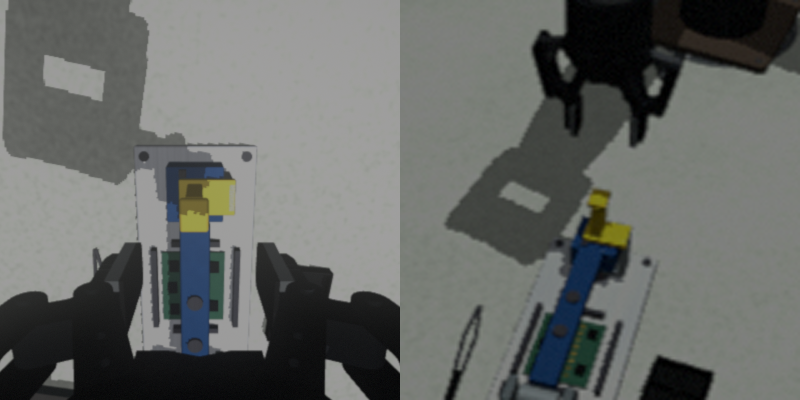

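Wrist view: cap centred near (315,215) against a predicted (313,214). The open fingers straddle it evenly, with inner edges at columns 250 and 385 in full-frame pixels. I descend in slower rows.

Call:
drive_tool:
  steps:
    - [1.5,-0.1,0.1,0,0.6]
    - [1.5,-0.1,0.1,0,0.6]
    - [1.5,0,0.1,0,0.6]
    - [1.5,0,0,0,0.6]
    - [1.5,0,0,0,0.6]
    - [1.5,0,0,0,0.6]
    - [1,0,0,0,0.6]
    - [0.5,0,0,0,0.6]
    - [0,0,0,0,0.6]
    - [0,0,0,0,0.6]

```text
time: 4.15
eef_pos: [0.5235, 0.0465, 0.0958]
tcp_rot: [-0.062, 0.704, 0.062, 0.705]
contact_force: [-0.6, 0.1, 0.7]
opening: 0.6
```

```bash
python3 plan.py
```

```text
t 4.15 tcp [0.5235 0.0465 0.0958] F [-0.64  0.11  0.66] op 0.5998727346516287
tool x [ 0.001 -0.    -1.   ] y [-0.175  0.985 -0.   ] turn deg 0.012875193981576813 y is stage +y
z 0.24 shift cm in turned axes [-14.42   0.05  -0.3 ]
z 0.16 shift cm in turned axes [-6.42  0.05 -0.31]
z 0.082 shift cm in turned axes [ 1.38  0.06 -0.31]
```

Call:
drive_tool:
  steps:
    - [0.5,0,-0.3,0,0.6]
    - [0.5,0,0,0,0.6]
    - [0.3,0,0,0,0.5]
    - [0,0,0,0,0.4]
    - [0,0,0,0,0.3]
    - [0,0,0,0,0.2]
    - [0,0,0,0,0.1]
    - [0,0,0,0,0]
    - [0,0,0,0,0]
    - [0,0,0,0,0]
  force: 30

```text
time: 5.15
eef_pos: [0.5202, 0.0457, 0.0825]
tcp_rot: [-0.062, 0.704, 0.062, 0.704]
contact_force: [0.0, -3.5, 0.4]
opening: 0.225
```

```bash
python3 plan.py; python3 - <<'E'
from h import *; from plant import read_camera
d={n:read_camera(n) for n in('wrist','scene')}
s=cv2.resize(d['scene']['frame'][160:240,300:380,::-1],(400,400),interpolation=cv2.INTER_CUBIC)
cv2.imwrite('pics/a2.png',np.hstack([d['wrist']['frame'][:,120:520,::-1],s]))
E
```

```text
t 5.15 tcp [0.5202 0.0457 0.0825] F [ 0.02 -3.46  0.42] op 0.22482505438810454
tool x [ 0.    -0.001 -1.   ] y [-0.175  0.985 -0.001] turn deg 0.012900807587344213 y is stage +y
z 0.24 shift cm in turned axes [-15.75   0.07   0.03]
z 0.16 shift cm in turned axes [-7.75  0.07  0.03]
z 0.082 shift cm in turned axes [0.05 0.08 0.02]
```

View pics/a2.png

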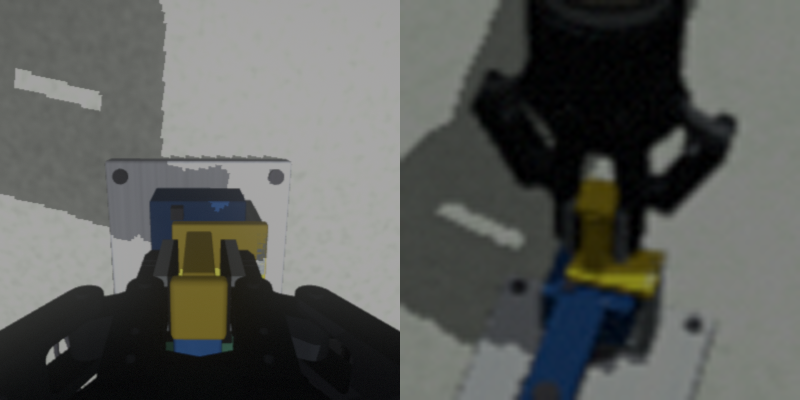

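The fingers straddle the tab at wrist view (190,260), but gaps show on both sides and the opening is 0.225 (about 19 mm). Either they are still closing or they are resting on the cap. I let time pass to find out.

Call:
drive_tool:
  steps:
    - [0,0,0,0,0]
    - [0,0,0,0,0]
    - [0,0,0,0,0]

```text
time: 5.55
eef_pos: [0.5202, 0.046, 0.0825]
tcp_rot: [-0.062, 0.704, 0.062, 0.704]
contact_force: [0.1, -3.0, 2.0]
opening: 0.221
```

```bash
python3 - <<'E'
from h import *; from plant import read_camera
d={n:read_camera(n) for n in('wrist','scene')}
a=d['wrist']['frame'][200:360,250:390,::-1]; s=d['scene']['frame'][180:220,322:357,::-1]
g=lambda i:cv2.convertScaleAbs(cv2.resize(i,(400,457),interpolation=cv2.INTER_CUBIC),alpha=1.8,beta=15)
cv2.imwrite('pics/a3.png',np.hstack([g(a),g(s)]))
E
```

```text
(no output)
```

View pics/a3.png

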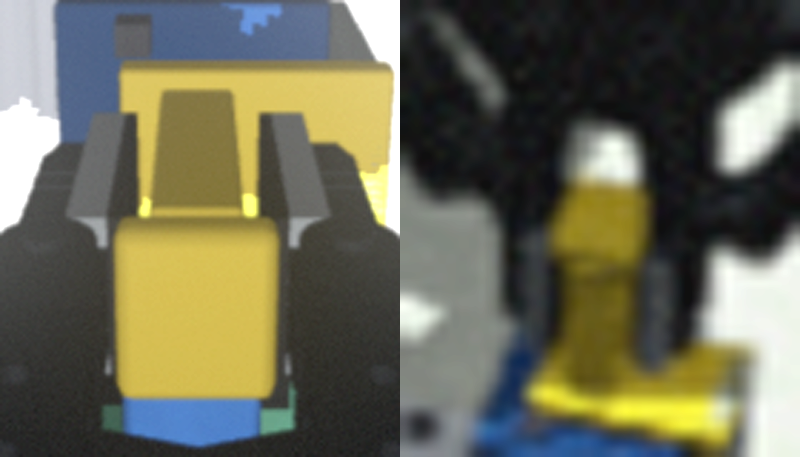

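The view settles it. There are clear gaps on both sides of the tab (pads at x≈135 and 262, tab 160–240), so the pads are clamping the cap's sides. I reopen, go 4.5 mm lower so the pads fit under the cap, and close again.

Call:
drive_tool:
  steps:
    - [0,0,0,0,0.45]
    - [0,0,0,0,0.45]
    - [0,0,0,0,0.45]
    - [0.25,0,0,0,0.45]
    - [0.2,0,0,0,0.45]
    - [0,0,0,0,0.45]

```text
time: 6.25
eef_pos: [0.5196, 0.0462, 0.0773]
tcp_rot: [-0.062, 0.705, 0.062, 0.704]
contact_force: [-0.6, 0.1, 0.1]
opening: 0.447
```

Call:
drive_tool:
  steps:
    - [0,0,0,0,0.3]
    - [0,0,0,0,0.2]
    - [0,0,0,0,0]
    - [0,0,0,0,0]
    - [0,0,0,0,0]
    - [0,0,0,0,0]

```text
time: 6.85
eef_pos: [0.5201, 0.0457, 0.0779]
tcp_rot: [-0.062, 0.704, 0.062, 0.704]
contact_force: [0.1, -3.7, -1.2]
opening: 0.189
```

Call:
drive_tool:
  steps:
    - [0,0,0,0,0]
    - [0,0,0,0,0]
    - [0,0,0,0,0]
    - [0,0,0,0,0]

```text
time: 7.25
eef_pos: [0.5201, 0.046, 0.0779]
tcp_rot: [-0.062, 0.704, 0.062, 0.704]
contact_force: [-0.6, -4.2, -0.5]
opening: 0.191
```

```bash
python3 plan.py; python3 - <<'E'
from h import *; from plant import read_camera
d={n:read_camera(n) for n in('wrist','scene')}
a=d['wrist']['frame'][200:360,250:390,::-1]; s=d['scene']['frame'][180:220,322:357,::-1]
g=lambda i:cv2.convertScaleAbs(cv2.resize(i,(400,457),interpolation=cv2.INTER_CUBIC),alpha=1.8,beta=15)
cv2.imwrite('pics/a4.png',np.hstack([g(a),g(s)]))
E
```

```text
t 7.25 tcp [0.5201 0.046  0.0779] F [-0.63 -4.17 -0.47] op 0.19095627653363284
tool x [ 0. -0. -1.] y [-0.175  0.985 -0.   ] turn deg 0.016086074184305493 y is stage +y
z 0.24 shift cm in turned axes [-16.21   0.05   0.03]
z 0.16 shift cm in turned axes [-8.21  0.05  0.03]
z 0.082 shift cm in turned axes [-0.41  0.05  0.03]
```

View pics/a4.png

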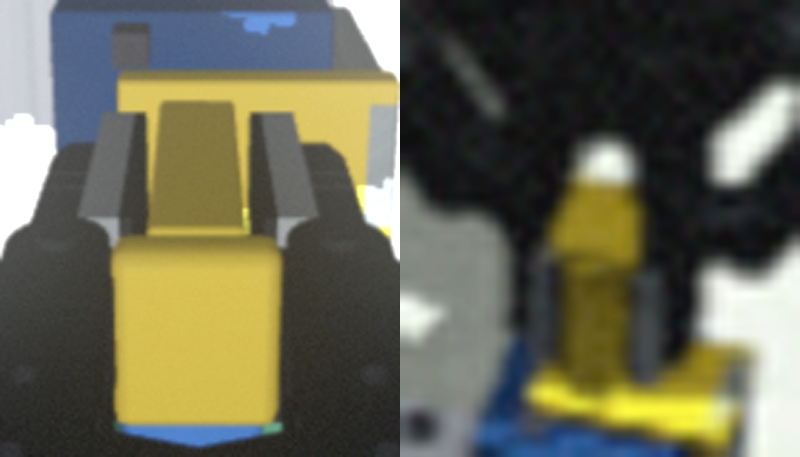

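The pads now sit beneath the cap around the tab, pads at x≈147 and 250 and the tab at 150–242. The finger backs bear on the cap, giving side grip plus a ledge under the cap. Now I pull sideways along stage +y, watching the force.

Call:
drive_tool:
  steps:
    - [0,0.3,0,0,0]
    - [0,0.3,0,0,0]
    - [0,0.3,0,0,0]
    - [0,0.3,0,0,0]
    - [0,0,0,0,0]
    - [0,0,0,0,0]

```text
time: 7.95
eef_pos: [0.5181, 0.0574, 0.0779]
tcp_rot: [-0.063, 0.704, 0.062, 0.704]
contact_force: [1.0, -6.1, -0.7]
opening: 0.187
```

Call:
drive_tool:
  steps:
    - [0,0.15,0,0,0]
    - [0,0.15,0,0,0]
    - [0,0,0,0,0]
    - [0,0,0,0,0]

```text
time: 8.35
eef_pos: [0.5176, 0.0601, 0.0779]
tcp_rot: [-0.063, 0.704, 0.062, 0.704]
contact_force: [0.4, -6.7, -0.2]
opening: 0.189
```

```bash
python3 plan.py; python3 - <<'E'
from h import *; from plant import read_camera
d={n:read_camera(n) for n in('wrist','scene')}
a=d['wrist']['frame'][:,120:520,::-1]; s=d['scene']['frame'][180:220,320:360,::-1]
g=lambda i:cv2.convertScaleAbs(cv2.resize(i,(400,400),interpolation=cv2.INTER_CUBIC),alpha=1.8,beta=15)
cv2.imwrite('pics/a5.png',np.hstack([g(a),g(s)]))
E
```

```text
t 8.35 tcp [0.5176 0.0601 0.0779] F [ 0.37 -6.68 -0.16] op 0.18918487317246752
tool x [ 0.001 -0.002 -1.   ] y [-0.176  0.984 -0.002] turn deg 0.04817836457345565 y is stage +y
z 0.24 shift cm in turned axes [-16.21  -1.42   0.03]
z 0.16 shift cm in turned axes [-8.21 -1.41  0.03]
z 0.082 shift cm in turned axes [-0.41 -1.39  0.03]
```

View pics/a5.png

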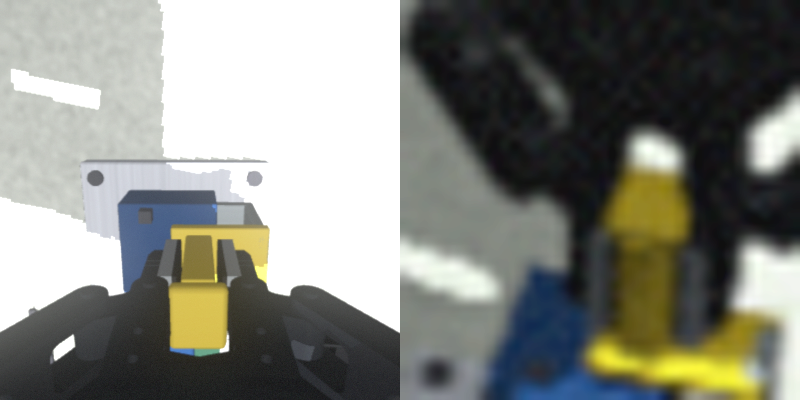

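The wrist view shows the latch slid about 14 mm: the coupler is now left of the tab, and the steel leg at (230,215) is visible. I keep pulling to the stop.

Call:
drive_tool:
  steps:
    - [0,0.1,0,0,0]
    - [0,0.1,0,0,0]
    - [0,0,0,0,0]
    - [0,0,0,0,0]

```text
time: 8.85
eef_pos: [0.5174, 0.0611, 0.0779]
tcp_rot: [-0.064, 0.704, 0.061, 0.705]
contact_force: [1.0, -11.3, -0.6]
opening: 0.191
```

Call:
drive_tool:
  steps:
    - [0,0.1,0,0,0]
    - [0,0,0,0,0]
    - [0,0,0,0,0]
    - [0,0,0,0,0]

```text
time: 9.25
eef_pos: [0.5174, 0.0613, 0.0779]
tcp_rot: [-0.065, 0.704, 0.061, 0.705]
contact_force: [1.3, -14.0, -0.8]
opening: 0.192
```

The force jumped to 14 N, so the latch is on its stop with the arm down (TCP z unchanged), held for over 0.8 s. I ease off slightly and start the arc upward.

Call:
drive_tool:
  steps:
    - [0,-0.1,0,0,0]
    - [-0.2,0,0.05,0,0]
    - [-0.35,0,0.09,0,0]
    - [-0.35,0,0.1,0,0]
    - [-0.45,0,0.13,0,0]
    - [-0.45,0,0.14,0,0]
    - [0,0,0,0,0]
    - [0,0,0,0,0]

```text
time: 10.05
eef_pos: [0.5225, 0.0621, 0.0955]
tcp_rot: [-0.064, 0.704, 0.061, 0.705]
contact_force: [3.7, -11.1, -4.5]
opening: 0.191
```

```bash
python3 plan.py; python3 - <<'E'
from h import *; from plant import read_camera
d={n:read_camera(n) for n in('wrist','scene')}
a=d['wrist']['frame'][:,120:520,::-1]; s=d['scene']['frame'][180:240,305:365,::-1]
g=lambda i:cv2.convertScaleAbs(cv2.resize(i,(400,400),interpolation=cv2.INTER_CUBIC),alpha=1.8,beta=15)
cv2.imwrite('pics/a6.png',np.hstack([g(a),g(s)]))
E
```

```text
t 10.05 tcp [0.5225 0.0621 0.0955] F [  3.67 -11.06  -4.53] op 0.19057119467780925
tool x [ 0.001 -0.004 -1.   ] y [-0.176  0.984 -0.004] turn deg 0.067370727710025 y is stage +y
z 0.24 shift cm in turned axes [-14.44  -1.55  -0.48]
z 0.16 shift cm in turned axes [-6.44 -1.52 -0.49]
z 0.082 shift cm in turned axes [ 1.36 -1.49 -0.49]
```

View pics/a6.png

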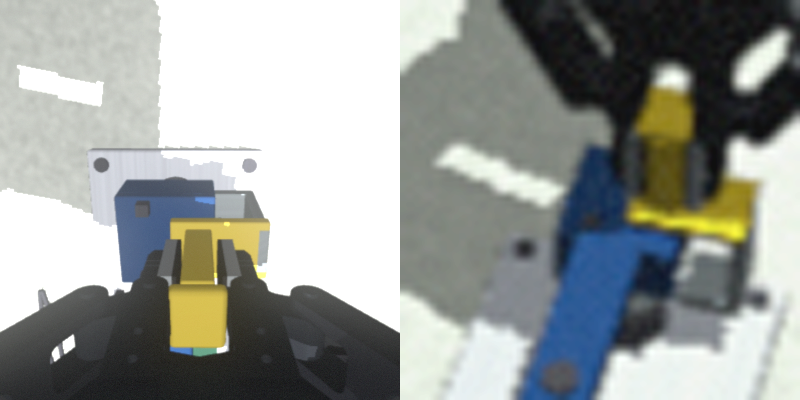

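The arm is rising with the latch: the steel leg and ball are visible in the scene crop at (705,270) and (640,320), and the vertical load is about 4 N. I continue along the arc.

Call:
drive_tool:
  steps:
    - [-0.44,0,0.15,0,0]
    - [-0.44,0,0.16,0,0]
    - [-0.43,0,0.17,0,0]
    - [-0.43,0,0.18,0,0]
    - [-0.42,0,0.19,0,0]
    - [-0.42,0,0.2,0,0]
    - [-0.42,0,0.2,0,0]
    - [-0.42,0,0.21,0,0]
    - [0,0,0,0,0]

```text
time: 11.05
eef_pos: [0.5366, 0.0645, 0.1296]
tcp_rot: [-0.064, 0.704, 0.061, 0.704]
contact_force: [3.1, -10.0, -3.5]
opening: 0.192
```

Call:
drive_tool:
  steps:
    - [-0.41,0,0.22,0,0]
    - [-0.4,0,0.23,0,0]
    - [-0.4,0,0.24,0,0]
    - [-0.39,0,0.25,0,0]
    - [-0.39,0,0.26,0,0]
    - [-0.38,0,0.26,0,0]
    - [-0.38,0,0.27,0,0]
    - [-0.37,0,0.28,0,0]
    - [0,0,0,0,0]
    - [0,0,0,0,0]

```text
time: 12.05
eef_pos: [0.5561, 0.068, 0.1593]
tcp_rot: [-0.064, 0.705, 0.061, 0.704]
contact_force: [4.1, -9.9, -7.5]
opening: 0.19
```

```bash
python3 plan.py; python3 - <<'E'
from h import *; from plant import read_camera
import pickle
d={n:read_camera(n) for n in('wrist','scene')}; pickle.dump(d,open('c2.pkl','wb'))
a=d['wrist']['frame'][:,120:520,::-1]; s=d['scene']['frame'][175:285,285:395,::-1]
g=lambda i:cv2.convertScaleAbs(cv2.resize(i,(400,400),interpolation=cv2.INTER_CUBIC),alpha=1.8,beta=15)
cv2.imwrite('pics/a7.png',np.hstack([g(a),g(s)]))
E
```

```text
t 12.05 tcp [0.5561 0.068  0.1593] F [ 4.07 -9.86 -7.54] op 0.18980115487766253
tool x [-0.001 -0.004 -1.   ] y [-0.175  0.984 -0.004] turn deg 0.02074846965159294 y is stage +y
z 0.24 shift cm in turned axes [-8.06 -1.52 -3.91]
z 0.16 shift cm in turned axes [-0.06 -1.49 -3.9 ]
z 0.082 shift cm in turned axes [ 7.74 -1.46 -3.89]
```

View pics/a7.png

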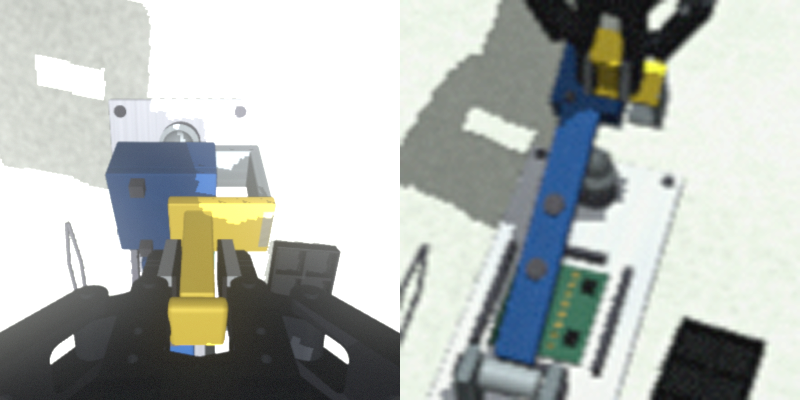

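The arm is up, with the ball free at (600,180) in the scene crop and the board still in its nest. I check the height by intersecting the arm-bolt rays with the stage's y=0 plane, and check steadiness and that the bystanders haven't moved.

```bash
python3 - <<'E'
import pickle; from h import *; from plant import readout,read_camera
d0=pickle.load(open('c0.pkl','rb'))['scene']; d2=pickle.load(open('c2.pkl','rb'))['scene']
st=np.array([.6187,.0637,0]); Q=R.from_euler('z',.176).inv()
def hit(c,uv):
    o=Q.apply(c['eye']-st); r=Q.apply(ray(c,uv)); return (o+r*(-o[1]/r[1]))*1e3
S=lambda x,y:(270+(x-400+.5)/4.615-.5,185+(y+.5)/4.615-.5)
N=lambda x,y:(285+(x-400+.5)/3.636-.5,175+(y+.5)/3.636-.5)
for n,a,b in(("b1",S(672,247),N(554,204)),("b2",S(648,309),N(536,268))):
    p,q=hit(d0,a),hit(d2,b); an=lambda v:np.arctan2(v[2]-62,110-v[0]); th=an(q)-an(p)
    print(n,p.round(1),q.round(1),'theta',th.round(3),'rise',(210*np.sin(th)+18-18*np.cos(th)).round(1))
t0=pickle.load(open('c0.pkl','rb'))['top']['frame'].astype(int); c=read_camera('top'); t=c['frame'].astype(int)
for n,b in(("tray",(265,155,288,188)),("driver",(198,168,220,220)),("spool",(193,230,212,250)),("dish",(440,182,472,214)),("jar",(438,235,462,256)),("tweez",(331,142,346,184))):
    x0,y0,x1,y1=b; print(n,np.abs(t0-t)[y0:y1,x0:x1].mean().round(1))
s=readout.get_state(); print(s['time'],s['eef_pos'],np.abs(s['dq']).max(),s['contact_force'])
E
```

```text
b1 [-3.9  0.  75.8] [ 10.    0.  118.6] theta 0.394 rise 82.1
b2 [41.1  0.  77.9] [ 51.2   0.  102.3] theta 0.375 rise 78.1
tray 18.1
driver 10.4
spool 10.9
dish 10.5
jar 9.1
tweez 9.8
12.2 [0.55597299 0.06795034 0.15916132] 0.00092506010494263 [  4.30671991 -10.15241213  -7.32174107]
```

Call:
drive_tool:
  steps:
    - [-0.2,0,0.15,0,0]
    - [-0.2,0,0.15,0,0]
    - [-0.2,0,0.15,0,0]
    - [0,0,0,0,0]
    - [0,0,0,0,0]
    - [0,0,0,0,0]
    - [0,0,0,0,0]

```text
time: 12.9
eef_pos: [0.5604, 0.0686, 0.1647]
tcp_rot: [-0.064, 0.705, 0.061, 0.704]
contact_force: [5.8, -10.1, -8.8]
opening: 0.191
```

```bash
python3 - <<'E'
import pickle; from h import *; from plant import readout,read_camera
s0=pickle.load(open('c0.pkl','rb')); t=read_camera('top'); sc=read_camera('scene')
for n,a,b,box in(("top",s0['top'],t,(262,150,290,192)),("scene",s0['scene'],sc,(350,258,388,302))):
    for c in(a,b):
        p=np.argwhere(mask(c,(0,0,0),(180,255,55),box))[:,::-1]; print(n,'tray',len(p),p.mean(0).round(2),p.min(0),p.max(0))
for i in range(2):
    s=readout.get_state(); print(s['time'],s['eef_pos'].round(4),np.abs(s['dq']).max().round(4),s['contact_force'].round(1),s['opening']); read_camera('wrist')
g=lambda i:cv2.convertScaleAbs(cv2.resize(i,(400,400),interpolation=cv2.INTER_CUBIC),alpha=1.8,beta=15)
cv2.imwrite('pics/a8.png',np.hstack([g(t['frame'][120:230,250:360,::-1]),g(sc['frame'][175:305,285:415,::-1])]))
E
```

```text
top tray 419 [276.44 171.76] [268 159] [285 184]
top tray 441 [277.75 172.71] [268 156] [289 191]
scene tray 836 [367.97 281.09] [351 262] [384 300]
scene tray 827 [368.02 281.03] [351 263] [384 300]
13.0 [0.5604 0.0686 0.1647] 0.0018 [ 6.5 -9.4 -8.5] 0.1891576109371678
13.05 [0.5604 0.0687 0.1647] 0.0018 [ 6.1 -9.  -8. ] 0.1897762786374783
```

View pics/a8.png

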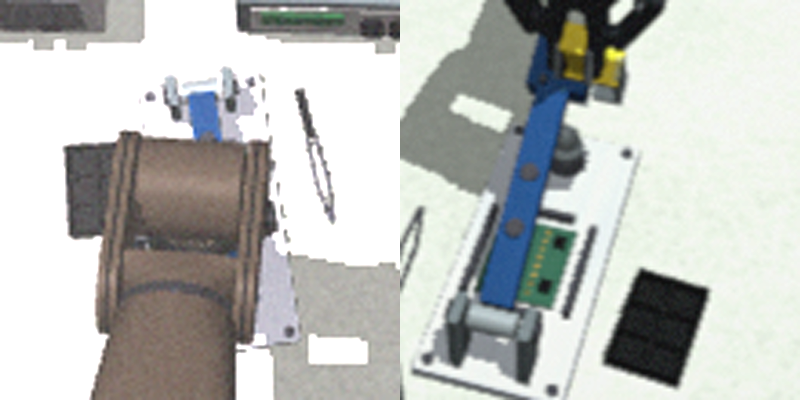

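The tray has not moved: the scene centroid is the same to 0.1 px, and the top-view difference is the robot arm occluding it. The arm is held up and steady, the board is in its nest, and the bolts read about (530,172) and (515,228) in the crop. Handing in.

```bash
python3 - <<'E'
from h import *; import pickle; from plant import sign_off, readout
c=pickle.load(open('c0.pkl','rb'))['scene']; st=np.array([.6187,.0637,0]); Q=R.from_euler('z',.176).inv()
k=400/130
for x,y,r in((130,172,(-3.9,75.8)),(115,228,(41.1,77.9))):
    rr=Q.apply(ray(c,(285+(x+.5)/k-.5,175+(y+.5)/k-.5))); o=Q.apply(c['eye']-st); q=(o-rr*o[1]/rr[1])*1e3
    th=np.arctan2(q[2]-62,110-q[0])-np.arctan2(r[1]-62,110-r[0]); print(th,'rise',210*np.sin(th)+18-18*np.cos(th))
    rise=210*np.sin(th)+18-18*np.cos(th); assert 74<rise<106
sign_off(); print('done',readout.get_state()['time'])
E
```

```text
0.40781732068504123 rise 84.76358974905786
0.35749880120271327 rise 74.62382659967233
the job is handed in; nothing more can be done
the job is handed in; nothing more can be done
```

I pulled the yellow latch sideways to its stop with the arm still down, lifted the arm along its arc, and handed the job in at about 13 s with the gripper still holding it up.

- **Latch:** the sideways force rose from about 7 N to 14 N at the stop, and I held it there well over 0.2 s before lifting.
- **Height:** the last checks disagree. The two bolts on the arm gave a coupler rise of 85 mm and 75 mm; the 75 mm came from the bolt nearer the hinge, where a pixel counts for more. The gripper itself rose about 87 mm. All three are inside 70–110 mm, but the lowest is only 5 mm above the limit and all fall short of the 9 cm aim.
- **Grip:** my first grasp was too high and clamped the sides of the cap, so I reopened and went 4.5 mm lower. Even then the fingers stopped at about 16 mm on the 12 mm tab, so they probably bear on the cap with the pads under it. I did not confirm firm pad contact with the tab.
- **Steadiness:** joint speeds were about 0.002 rad/s, and the latch pushed back on the tool with about 9 N sideways and 8 N downward.
- **Surroundings:** the board looked to be still in its nest. The tray was unmoved in the scene view (within 0.1 px); it differed in the top view, where the robot arm partly hides it. The other items showed no change beyond picture noise in the top view.

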